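# Find the slot that grips the spacer blade, and lock it

### The job

Feel out with the spacer blade which of the casting stand's three look-alike sprung slots grips it properly: in one the pressure plate is seized and the blade jams at the mouth (do not force it), in one the spring is limp and the blade slides in with no drag, and in one it slides in with a firm, even drag. Leave the blade fully home against the back stop of the slot with the firm drag and let go of it, and only then swing the stand's locking lever all the way over to the far side. Leave everything else on the bench where it is.

Things in the scene. Friction and masses are not known exactly. Their poses are not given: they have to be found in the camera images.
- blade: Spacer blade: flat steel strip 145 x 30 x 6 mm (its x, y, z) lying flat on the table, left or right, 160 g, with a blue upright grip 50 x 20 x 34 mm on top near the rear. Origin: on the underside, under the middle of the grip. +x to the front end, 120 mm ahead of the origin (rear end 25 mm behind); z up; grip top at z = 40 mm. The tip starts pointing roughly away from the robot
- blade_grip (a point): middle of the blade's blue grip, 27 mm above the strip's underside; take it here across its 20 mm width (along the blade's y)
- blade_tip (a point): middle of the front end of the strip, 3 mm above its underside
- stand: Casting stand fixed to the table: aluminium base 130 x 340 x 20 mm (x, y, z) spanning x -65..65, y -135..205 mm of its frame (origin on its underside), front (-x) to the robot. On it three look-alike grey slots at y = -85, 0, +85 mm, 58 mm wide, open to -x, tops 57 mm above the underside; the lever at the +y end. Which slot is firm, limp or seized is drawn anew each time and cannot be seen
- slot0_mouth (a point): mouth of slot 0 (at the -y end): mid-width, on the slot floor (20 mm above the stand's underside), at the front edge of the cheeks; axes as the stand's. All slots alike: side cheeks 44 mm apart, back stop 65 mm behind the mouth; the floor also runs 35 mm out in front as a sill
- slot1_mouth (a point): mouth of slot 1 (middle): mid-width, on the slot floor (20 mm above the stand's underside), at the front edge of the cheeks; axes as the stand's. In each slot a clear pressure plate slopes from 13 mm above the floor at the mouth down to a rounded ridge 3.5 mm above the floor at 38 mm depth; behind it it is flat, 4.5 mm above
- slot2_mouth (a point): mouth of slot 2 (next to the lever): mid-width, on the slot floor (20 mm above the stand's underside), at the front edge of the cheeks; axes as the stand's. Tip meets the plate 12 to 28 mm in; slick; best held 2-4 mm off the floor. Firm slot: it lifts, presses the blade down with 4 to 5 N; 2 to 9 N to push. Limp: under 1 N. Seized: blade stops on the slope
- lever (a joint): locking lever, rad: about 0 leaning to the stand's front (-x, as it starts), 1.0 = all the way over to the far side (+x); light (about 1 N at the ball) and stays where it is left
- lever_tip (a point): middle of the lever's orange ball, 26 mm across, on a 10 mm bar 80 mm from the pivot; the pivot axis runs along the stand's y at stand x = 30, y = 172, z = 42 mm: the ball is about 112 mm above the table at both ends of its swing, 38 mm before or beyond the pivot, 122 mm midway
- microplate: bystander: white well plate 127 x 85 x 12 mm, origin under its middle; it lies on the other side of the table from the blade. Further loose bystanders (dish stack, beaker, tip box, jar, spatula) stand beyond the stand and far to both sides

How it is judged:
On the way, in this order (a step that is already met when the one before it is completed fails the run):
1. the blade is fully home in the firm slot, let go (horizontal distance between blade_tip and slot_a_c2 below 0.016 m and z of blade_tip in the frame of stand between 0.018 and 0.034 m and angle between the x axis of blade and the x axis of stand, either way round below 0.2 rad and angle between blade's own z axis and vertical below 0.12 rad and contact force between the fingers and blade below 0.05 N), for 0.2 s.
2. the locking lever is thrown to the far side (value of joint lever above 0.85 rad), for 0.2 s.
At the end, for the whole second after the job is handed in: The blade lies at rest in the slot with the firm drag, flat (within 0.12 rad) and in line with the stand (within 0.2 rad), its tip within about 9 mm of the back stop, and the locking lever is at 0.85 rad or more (horizontal distance between blade_tip and slot_a_c2 below 0.016 m and z of blade_tip in the frame of stand between 0.018 and 0.034 m and angle between the x axis of blade and the x axis of stand, either way round below 0.2 rad and angle between blade's own z axis and vertical below 0.12 rad and value of joint lever above 0.85 rad and linear speed of blade below 0.02 m/s); the robot touches nothing.
It fails at once if the blade was forced into the seized slot (over 90 N on its plate) (contact force between blade and slot_c_c6 above 90 N).
It fails at once if a bystander was moved more than 30 mm (distance of any of microplate, dishes_c0, beaker_c0, jar_c0, tipbox_c0, spatula_c0 from where it was at the start of the episode above 0.03 m).
It also fails if it takes over 72 s, if anything falls off the work surface, if the arm or the gripper's body presses on something with over 40 N, if the wrist force passes 120 N, or if a joint passes its speed limit or range.

### The arm

A 6-joint arm with a two-finger parallel gripper is mounted at the origin on the work surface. World frame = base frame: x ahead of the robot, y to its left, z up, the work surface at z = 0. Lengths are in m, angles in rad, forces in N, time in s.
With the tool pointing down it reaches from about 0.35 to 0.775 m from the base axis. Payload 7.3 kg.
Tool frame: the origin (TCP) lies at the very end of the fingers, on their centre line; the grasp point (between the pads) lies 19 mm behind it (robot.hold_point_z is the distance from the TCP to the grasp point, in m); y points along the fingers, z is the direction in which the jaws open and shut, and the axes are right-handed (so a half turn about y gives the same grasp; the last joint's range is limited). The gripper opens to 92 mm and grips with 3 to 60 N. Pads are 19 mm wide; open, the fingers measure 130 mm over their backs; the gripper's body (75 mm by 190 mm) begins 47 mm behind the grasp point.
Start: joints at [-1.416, 0.342, 1.524, -0, 1.275, -0.146], TCP at [0.156, -0.501, 0.227] pointing down, gripper open.
Joint ranges: [-2.53, 2.53], [-0.77, 2.02], [0.04, 2.7], [-1, 4.14], [0.28, 2.66], [-3.11, 3.11]. Speed limits (rad/s): [2.57, 2.57, 3.14, 3.14, 3.14, 3.14].

### API

Orientations are given as [roll, pitch, yaw] about the fixed x, y, z axes, in that order (R = Rz(yaw) Ry(pitch) Rx(roll)).
In Python, from cell import robot gives the robot as it stands.
- The arm moves only by the shell command python3 -m crank 'ROWS' [OPENING] [FORCE]. ROWS is a JSON object of lists of equal length, an entry for each row: "xyz": the shift along the tool's x, y, z in cm, a list of three; "roll": the turn about the tool's y in degrees. A call has 1 to 20 rows; each row shifts and turns the commanded pose from where the row before left it, along the tool's axes as they then stand; what a row does not reach is not made up. A row lasts 1/10 s, in which the tool goes at most 50 mm and 8.59 degrees, less where a joint would pass 70% of its speed; a pose out of reach is approached as far as the arm can. A call is refused whole if a number of a shift passes 5 or a number of a turn 8.59, either way. A call with a gripper value outside its range is refused whole. OPENING is the gripper command: -1 is fully open, 1 is shut, values between are in proportion, set as the call begins (- or left out, the last holds). The fingers move at their own pace and stop on an object; FORCE is the grip in N (left out, the last holds). Time passes only in rows, so rows that do not move let the fingers close. It gives the time, the measured TCP pose, the force and the opening at its end, in the units of the state.
- robot.observe(): the state, without advancing time (a new reading comes with each control period).
- robot.read_camera(name): name is "scene" or "top"; returns the picture (384x512x3 uint8, red, green, blue); there is no depth.
- robot.calibration(name): a dict with "intrinsics" (3x3 intrinsics, pixels), "pose" (4x4, takes a point from camera to world coordinates). Camera axes: x right, y down, z forward; pixel columns grow to the right and rows downward; lengths in m; the calibration is good to about 2 mm. A picture is of the moment at which its call begins. calibration takes no time and is no camera call.
- robot.hand_in(): hands the job in, once; it reports no verdict.
The state is a dict: "time": time; "qpos": joint angles; "qvel": joint speeds; "joint_efforts": joint torques, N m; "tool_pos": TCP position; "tool_rot": TCP orientation; "contact_force": force on the tool from outside, world axes, zero at the start; "torque": the same for the moment, N m; "opening": finger opening in m.
Only numpy, scipy, OpenCV 4.12 (cv2) and the standard library are available. Lean on these libraries where they do the work, as an engineer would, in place of code of your own. Each camera call takes 0.05 s, during which the arm holds its last target.

## Working session

There is one attempt and no reset: what is moved stays moved. The work goes in short steps, Python scripts to look and compute and a shell command to move; the robot and the scene stay as the last step left them, time stands still between calls to the robot, and variables do not carry over. Pictures are saved under pics/ and viewed, and the job is handed in when it is done.

```bash
ls; mkdir -p pics
python3 - <<'E'
from cell import robot
import cv2
for n in("scene","top"):
    im=robot.read_camera(n); cv2.imwrite(f"pics/{n}0.png",im[:,:,::-1])
    c=robot.calibration(n); print(n,c["intrinsics"],c["pose"])
s=robot.observe()
print({k:s[k] for k in("time","tool_pos","tool_rot","contact_force","opening")}, robot.hold_point_z)
E
```

```text
pics
scene [[396.3808752    0.         254.78639469]
 [  0.         396.3808752  194.26549769]
 [  0.           0.           1.        ]] [[-0.30577962  0.82035153 -0.48324134  1.03248453]
 [ 0.95210176  0.26401693 -0.15426375  0.16060082]
 [ 0.00103339 -0.50726564 -0.86178913  0.92971142]
 [ 0.          0.          0.          1.        ]]
top [[410.9130626    0.         261.28023427]
 [  0.         410.9130626  191.76733079]
 [  0.           0.           1.        ]] [[-0.0720237  -0.97589255  0.20602503  0.35186151]
 [-0.99738875  0.0693683  -0.02009284  0.01429301]
 [ 0.00531685 -0.20693421 -0.97834041  1.07698969]
 [ 0.          0.          0.          1.        ]]
{'time': 0.1, 'tool_pos': array([ 0.15550115, -0.50106196,  0.22610589]), 'tool_rot': array([-1.57217914e+00,  1.82049119e-04, -2.84080224e+00]), 'contact_force': array([0.27784145, 0.74166574, 0.50811681]), 'opening': 0.0914950801571757} 0.0188
```

View pics/scene0.png

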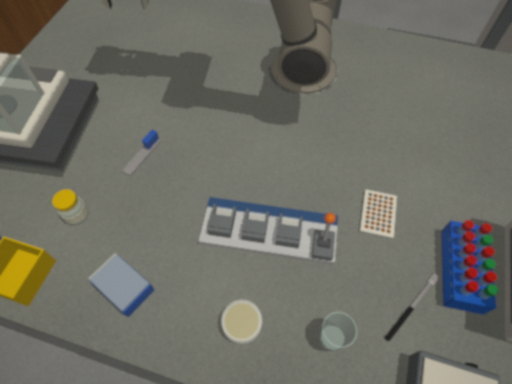

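View pics/top0.png

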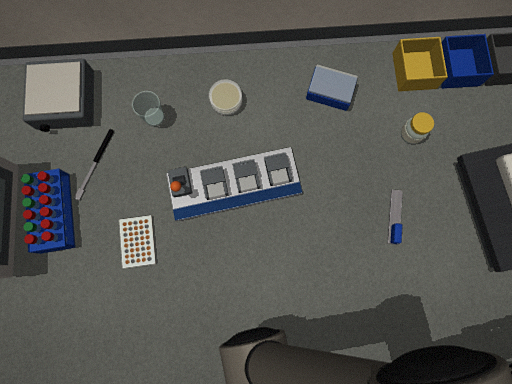

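Scene view: the stand is at (270,230) with its lever ball at (330,218), the blade at (141,152) and the microplate at (379,213). Top view: the blade is at (396,215) with its grip at (396,233), the stand at (237,184), the lever ball at (176,186) and the microplate at (138,241). Next I'll measure the blade and stand.

```bash
cat > h.py <<'E'
import numpy as np, cv2
from cell import robot
def ray(n,u,v):
    c=robot.calibration(n);K=np.array(c["intrinsics"]);P=np.array(c["pose"])
    d=P[:3,:3]@np.linalg.solve(K,[u,v,1.]);return P[:3,3],d
def plane(n,u,v,z):
    o,d=ray(n,u,v);return o+d*(z-o[2])/d[2]
def proj(n,p):
    c=robot.calibration(n);K=np.array(c["intrinsics"]);P=np.array(c["pose"])
    q=K@(P[:3,:3].T@(np.array(p)-P[:3,3]));return q[:2]/q[2]
def tri(a,b):
    o1,d1=ray("scene",*a);o2,d2=ray("top",*b)
    s=np.linalg.lstsq(np.c_[d1,-d2],o2-o1,rcond=None)[0]
    p,q=o1+s[0]*d1,o2+s[1]*d2
    return (p+q)/2,np.linalg.norm(p-q)
def crop(im,x0,y0,x1,y1,k,fn):
    cv2.imwrite(fn,cv2.resize(im[y0:y1,x0:x1],None,fx=k,fy=k,interpolation=cv2.INTER_CUBIC))
E
python3 - <<'E'
from h import *
t=cv2.imread("pics/top0.png");s=cv2.imread("pics/scene0.png")
crop(t,155,135,315,230,5,"pics/t_stand.png")
crop(s,190,185,350,270,5,"pics/s_stand.png")
for n,im in(("top",t),("scene",s)):
    h=cv2.cvtColor(im,cv2.COLOR_BGR2HSV)
    for nm,lo,hi in(("blue",(105,130,50),(130,255,255)),("orange",(3,160,120),(16,255,255))):
        m=cv2.inRange(h,lo,hi);k,l,st,ce=cv2.connectedComponentsWithStats(m)
        print(n,nm,[(st[i].tolist(),ce[i].round(1).tolist()) for i in range(1,k) if st[i,4]>25])
E
```

```text
top blue [([441, 34, 53, 55, 2192], [466.6, 60.6]), ([306, 90, 44, 21, 337], [327.0, 100.8]), ([24, 169, 51, 85, 2138], [53.5, 213.2]), ([173, 182, 129, 38, 1319], [236.9, 200.6]), ([391, 223, 11, 21, 204], [396.1, 233.3])]
top orange [([171, 181, 9, 10, 72], [174.8, 185.5])]
scene blue [([143, 131, 14, 16, 138], [149.8, 138.4]), ([210, 199, 28, 7, 71], [223.1, 202.4]), ([238, 204, 56, 11, 148], [264.2, 208.5]), ([304, 213, 19, 8, 78], [313.3, 216.4]), ([442, 221, 54, 93, 2117], [459.1, 275.7]), ([473, 225, 7, 7, 27], [475.8, 228.0]), ([474, 248, 7, 7, 26], [477.2, 251.3]), ([475, 260, 8, 8, 33], [478.4, 263.4]), ([475, 272, 9, 9, 34], [479.4, 275.7]), ([123, 286, 29, 29, 217], [137.9, 300.5])]
scene orange [([326, 213, 9, 10, 69], [329.8, 217.7])]
```

View pics/t_stand.png

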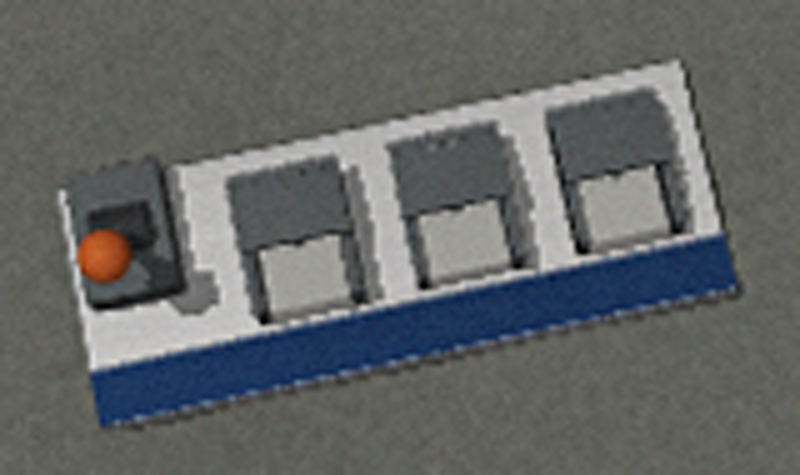

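View pics/s_stand.png

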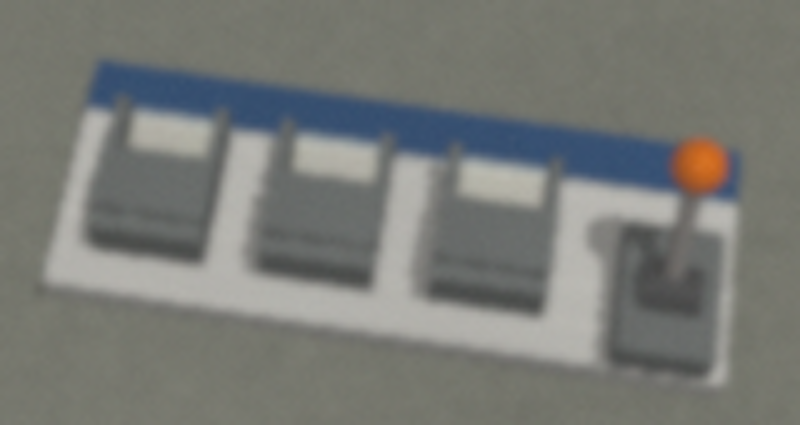

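Run:
```python
from h import *
t=cv2.imread("pics/top0.png");s=cv2.imread("pics/scene0.png")
p=lambda n,u,v,z:plane(n,u,v,z).round(4)
T=lambda x,y:(155+(x+.5)/5-.5,135+(y+.5)/5-.5)
S=lambda x,y:(190+(x+.5)/5-.5,185+(y+.5)/5-.5)
for nm,c in(("BR",(682,60)),("FL",(100,428)),("FR",(737,290)),("blueTL",(92,370)),("blueTR",(723,233))):
    print("top",nm,p("top",*T(*c),.02),p("top",*T(*c),0))
for nm,c in(("F-y",(97,60)),("B-y",(43,288)),("B+y",(725,386)),("F+y",(742,150))):
    print("scene",nm,p("scene",*S(*c),.02),p("scene",*S(*c),0))
print("ball",tri((329.8,217.7),(174.8,185.5)), tri(S(700,165),T(104,256)))
# blade
print("grip",tri((149.8,138.4),(396.1,233.3)))
crop(t,370,170,430,260,6,"pics/t_blade.png");crop(s,110,115,170,185,8,"pics/s_blade.png")
```

```text
top BR [ 0.6928 -0.0962  0.02  ] [ 0.6992 -0.0983  0.    ]
top FL [0.5153 0.2218 0.02  ] [0.5184 0.2257 0.    ]
top FR [ 0.5646 -0.1141  0.02  ] [ 0.5687 -0.1165  0.    ]
top blueTL [0.5461 0.2251 0.02  ] [0.5497 0.2291 0.    ]
top blueTR [ 0.5958 -0.1095  0.02  ] [ 0.6004 -0.1119  0.    ]
scene F-y [ 0.5664 -0.1157  0.02  ] [ 0.5562 -0.1218  0.    ]
scene B-y [ 0.6971 -0.0939  0.02  ] [ 0.6897 -0.0995  0.    ]
scene B+y [0.6438 0.2397 0.02  ] [0.6353 0.2414 0.    ]
scene F+y [0.5145 0.2212 0.02  ] [0.5032 0.2226 0.    ]
ball (array([0.58383701, 0.19904858, 0.11800187]), np.float64(0.0013086465011849556)) (array([0.5832117 , 0.19823421, 0.11689377]), np.float64(0.000547853144006635))
grip (array([ 0.44043013, -0.34537733,  0.02598202]), np.float64(0.002155095729508937))
```

View pics/t_blade.png

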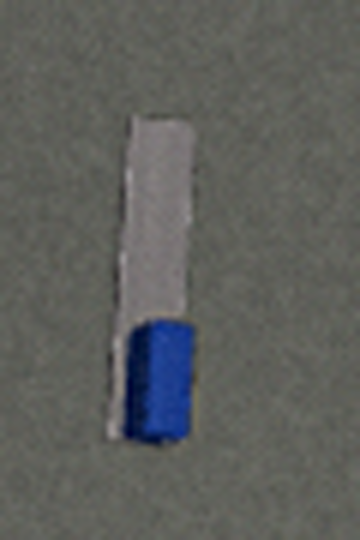

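View pics/s_blade.png

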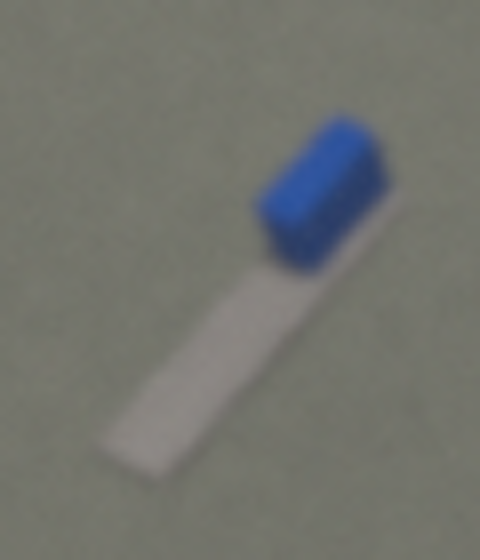

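Run:
```python
from h import *
p=lambda n,u,v,z:plane(n,u,v,z).round(4)
T=lambda x,y:(370+(x+.5)/6-.5,170+(y+.5)/6-.5)
S=lambda x,y:(110+(x+.5)/8-.5,115+(y+.5)/8-.5)
for nm,c,z in(("tipL",(132,118),.006),("tipR",(194,122),.006),("rearL",(109,438),.006),("gFL",(146,320),.04),("gFR",(195,324),.04),("gRR",(190,438),.04),("gRL",(143,438),.04)):
    print("top",nm,p("top",*T(*c),z))
for nm,c,z in(("tipR",(100,443),.006),("tipL",(157,480),.006),("rearL",(408,192),.006),("g",(257,205),.04),("gL",(300,228),.04),("gRR",(335,115),.04),("gRL",(383,135),.04)):
    print("scene",nm,p("scene",*S(*c),z))
```

```text
top tipL [ 0.5596 -0.3555  0.006 ]
top tipR [ 0.5558 -0.3828  0.006 ]
top rearL [ 0.4194 -0.326   0.006 ]
top gFL [ 0.4656 -0.3376  0.04  ]
top gFR [ 0.4624 -0.3582  0.04  ]
top gRR [ 0.4148 -0.3492  0.04  ]
top gRL [ 0.4162 -0.3295  0.04  ]
scene tipR [ 0.5532 -0.3833  0.006 ]
scene tipL [ 0.5611 -0.3571  0.006 ]
scene rearL [ 0.4182 -0.3273  0.006 ]
scene g [ 0.4625 -0.3578  0.04  ]
scene gL [ 0.4672 -0.3388  0.04  ]
scene gRR [ 0.4168 -0.3492  0.04  ]
scene gRL [ 0.4199 -0.3288  0.04  ]
```

```bash
cat >> h.py <<'E'
from scipy.spatial.transform import Rotation as Ro
def go(x,y,z,yaw):
    s=robot.observe();R=Ro.from_euler("xyz",s["tool_rot"]).as_matrix()
    d=(yaw-s["tool_rot"][2]+np.pi)%(2*np.pi)-np.pi
    R2=Ro.from_euler("z",d).as_matrix()@R
    print("roll deg (first) %.1f"%np.degrees(-d),"then cm",(R2.T@(np.array([x,y,z])-s["tool_pos"])*100).round(2),"t",s["time"])
B=np.array([.6099,.0282]);Y=.150
def st(x,y): # stand mm->world
    c,s_=np.cos(Y),np.sin(Y);return B+np.array([c*x-s_*y,s_*x+c*y])/1000
E
python3 -c "
from h import *
go(.4407,-.3437,.08,-.20-np.pi)"
```

```text
roll deg (first) 28.7 then cm [-24.82  14.64 -21.07] t 0.1
```

```bash
python3 -m crank '{"xyz":[[0,0,0],[0,0,0],[0,0,0],[0,0,0],[-3.1,1.8,-2.6],[-3.1,1.8,-2.6],[-3.1,1.8,-2.6],[-3.1,1.8,-2.6],[-3.1,1.8,-2.6],[-3.1,1.8,-2.6],[-3.1,1.8,-2.6],[-3.1,1.8,-2.6],[0,0,0],[0,0,0]],"roll":[7.2,7.2,7.2,7.2,0,0,0,0,0,0,0,0,0,0]}' -1 20
python3 - <<'E'
from h import *
go(.4407,-.3437,.010,-.20-np.pi)
print(robot.observe()["contact_force"])
im=robot.read_camera("top")[:,:,::-1];crop(im,330,160,490,280,5,"pics/t1.png")
E
```

```text
time: 1.5
tool_pos: [0.4404, -0.3465, 0.0819]
tool_rot: [-1.572, -0.002, 2.942]
contact_force: [-0.4, 0.2, 0.7]
opening: 0.0917
roll deg (first) 0.0 then cm [ 0.01  7.19 -0.27] t 1.5
[-0.36068521  0.1648275   0.6711875 ]
```

View pics/t1.png

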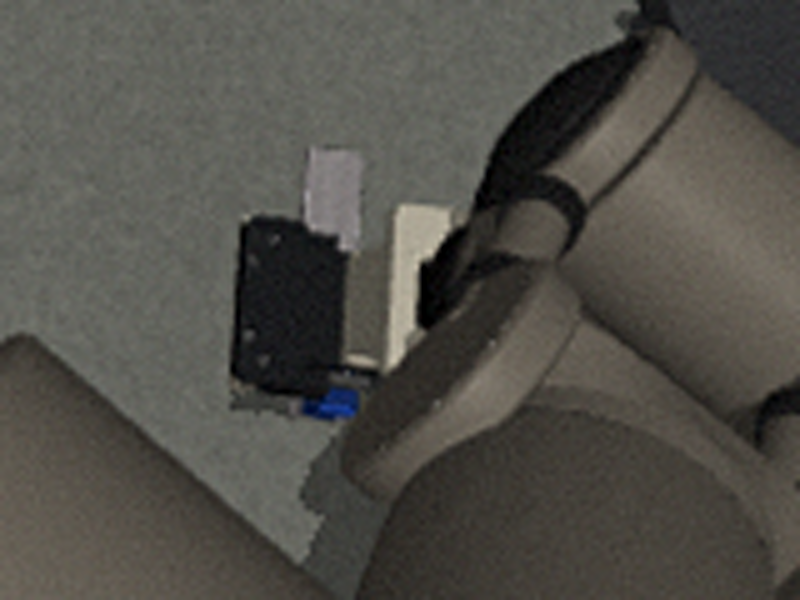

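The top view shows the jaws over the grip (crop 330,400), in line with the strip. I'll go down and close.

```bash
python3 -m crank '{"xyz":[[0,2.4,-0.3],[0,2.4,0],[0,1.6,0],[0,0.8,0],[0,0,0],[0,0,0]],"roll":[0,0,0,0,0,0]}' -1 30; python3 -m crank '{"xyz":[[0,0,0],[0,0,0],[0,0,0],[0,0,0],[0,0,0],[0,0,0],[0,0,0],[0,0,0]],"roll":[0,0,0,0,0,0,0,0]}' 1 30
```

```text
time: 2.15
tool_pos: [0.4408, -0.3454, 0.0117]
tool_rot: [-1.57, 0.001, 2.939]
contact_force: [-0.6, -0.6, -0.0]
opening: 0.0918
time: 2.95
tool_pos: [0.4409, -0.3445, 0.0107]
tool_rot: [-1.571, 0.0, 2.94]
contact_force: [0.4, 0.1, 0.2]
opening: 0.0322
```

Still closing.

```bash
python3 -m crank '{"xyz":[[0,0,0],[0,0,0],[0,0,0],[0,0,0]],"roll":[0,0,0,0]}' 1 30;python3 -m crank '{"xyz":[[0,-2,0],[0,-3,0],[0,-3,0],[0,-2,0],[0,0,0],[0,0,0]],"roll":[0,0,0,0,0,0]}'
python3 - <<'E'
from h import *
for n in("top","scene"):
    im=robot.read_camera(n)[:,:,::-1]
    if n=="top": crop(im,330,130,490,250,5,"pics/t2.png")
    else: crop(im,80,80,240,200,5,"pics/s2.png")
for y in(-85,0,85): print(y,st(-155,y))
E
```

```text
time: 3.35
tool_pos: [0.4408, -0.3445, 0.0107]
tool_rot: [-1.571, 0.0, 2.94]
contact_force: [0.6, -1.4, -0.8]
opening: 0.0196
time: 3.95
tool_pos: [0.4405, -0.3441, 0.11]
tool_rot: [-1.571, -0.001, 2.94]
contact_force: [-0.1, -0.0, -2.9]
opening: 0.0198
-85 [ 0.46934272 -0.07900845]
0 [0.45664048 0.00503709]
85 [0.44393824 0.08908263]
```

View pics/t2.png

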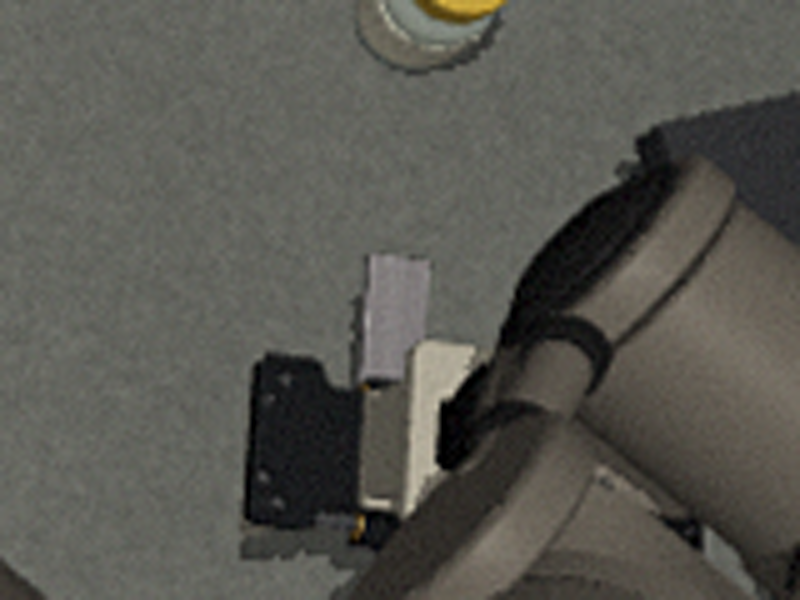

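View pics/s2.png

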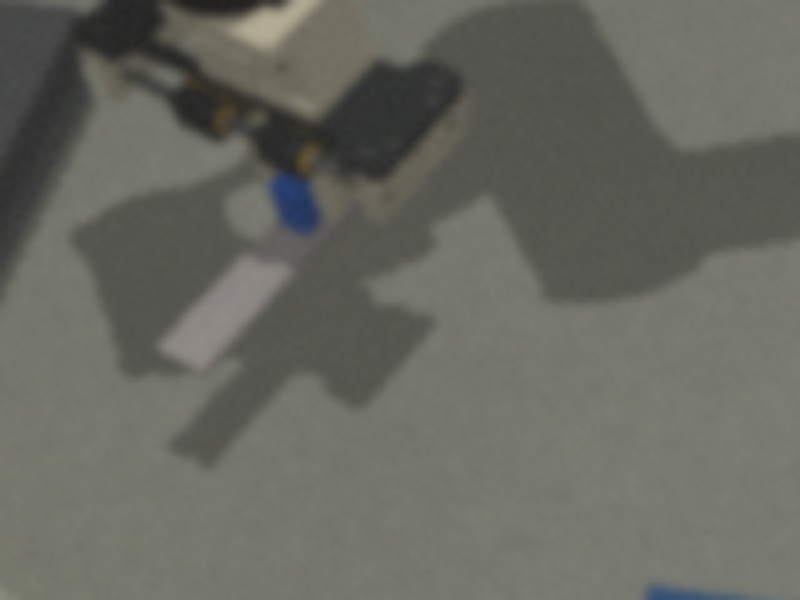

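The blade is held and lifted (tip at crop 400,258 in the top view). Next: check where its tip sits relative to the tool.

Run:
```python
from h import *
s=robot.observe();R=Ro.from_euler("xyz",s["tool_rot"]).as_matrix()
a=[plane("scene",80+x/5-.4,80+y/5-.4,.1055) for x,y in((155,347),(206,371))]
b=[plane("top",330+x/5-.4,130+y/5-.4,.1055) for x,y in((369,255),(432,261))]
for q in(a,b):
    m=(q[0]+q[1])/2; print(m.round(4),"tool mm",(R.T@(m-s["tool_pos"])*1000).round(1), "w",np.linalg.norm(q[0]-q[1]))
e0=plane("top",330+369/5-.4,130+255/5-.4,.1055);e1=plane("top",330+359/5-.4,130+380/5-.4,.1055);print("left edge yaw",np.arctan2(*(e0-e1)[1::-1]))
# go to pre-insert slot 1: blade tip 50 mm before mouth
x,y=st(-32-45-120,0); go(x,y,.11,.15-np.pi)
```

```text
[ 0.5581 -0.3672  0.1055] tool mm [-120.4    3.2   -0.6] w 0.032776367868678956
[ 0.5571 -0.368   0.1055] tool mm [-119.5    3.2    0.4] w 0.03065561681823858
left edge yaw -0.2206317167521994
roll deg (first) -20.2 then cm [ -2.65  -0.05 -34.23] t 4.05
```

Run:
```python
from h import *
x,y=st(-32-30-120,-85); go(x,y,.11,.15-np.pi)
```

```text
roll deg (first) -20.2 then cm [ -4.15  -0.06 -25.73] t 4.05
```

```bash
python3 -m crank '{"xyz":[[0,0,0],[0,0,0],[0,0,0],[-0.7,0,-4.3],[-0.7,0,-4.3],[-0.7,0,-4.3],[-0.7,0,-4.3],[-0.7,0,-4.3],[-0.7,0,-4.2],[0,0,0],[0,0,0]],"roll":[-6.7,-6.7,-6.8,0,0,0,0,0,0,0,0]}'
python3 - <<'E'
from h import *
x,y=st(-32-30-120,-85); go(x,y,.034,.15-np.pi)
s=robot.observe(); print(s["contact_force"])
im=robot.read_camera("top")[:,:,::-1];crop(im,220,120,380,240,5,"pics/t3.png")
im=robot.read_camera("scene")[:,:,::-1];crop(im,160,120,320,240,5,"pics/s3.png")
E
```

```text
time: 5.15
tool_pos: [0.4433, -0.0831, 0.1098]
tool_rot: [-1.571, -0.002, -2.988]
contact_force: [-0.4, -0.4, -1.5]
opening: 0.0198
roll deg (first) 0.2 then cm [ 0.05  7.58 -0.01] t 5.15
[-0.3987948  -0.44054403 -1.47687413]
```

View pics/t3.png

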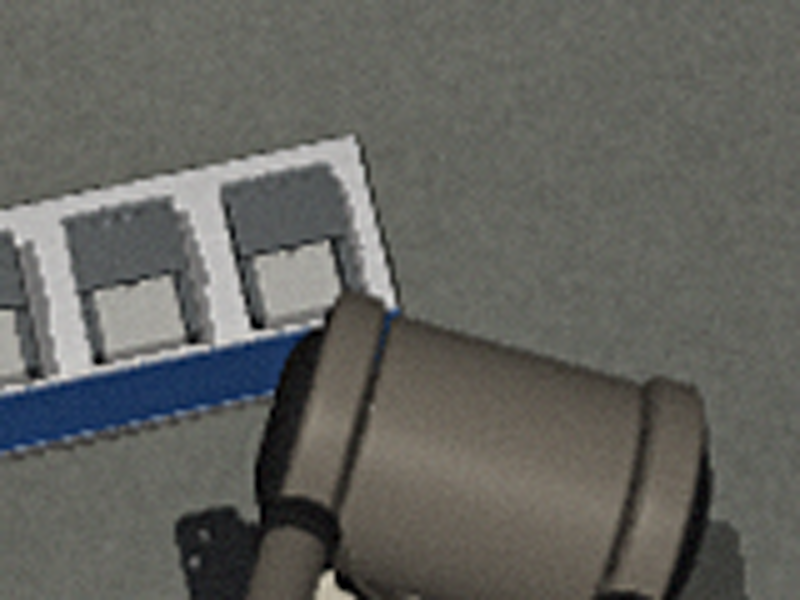

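View pics/s3.png

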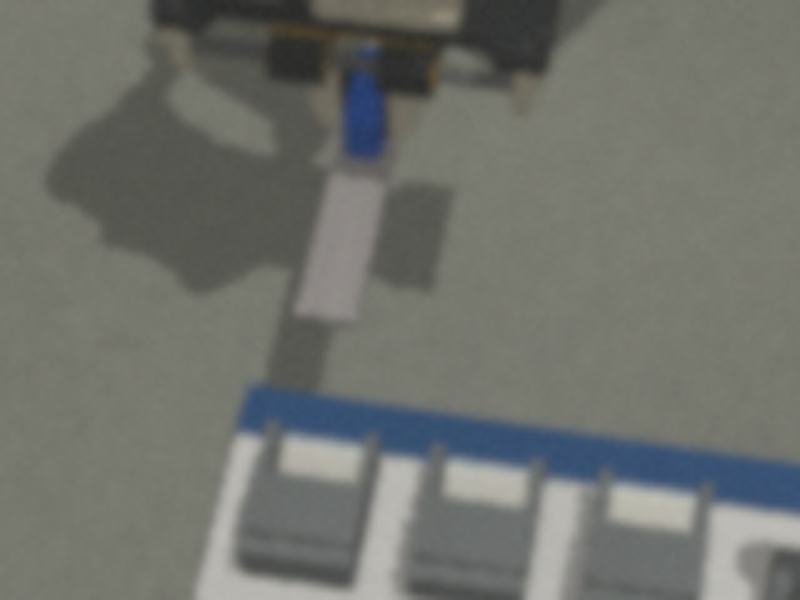

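```bash
python3 -m crank '{"xyz":[[0,2.5,0],[0,2.5,0],[0,1.8,0],[0,0.8,0],[0,0,0],[0,0,0],[0,0,0]],"roll":[0,0,0,0,0,0,0]}'
python3 - <<'E'
from h import *
x,y=st(-30-120,-85); go(x,y,.034,.15-np.pi)
im=robot.read_camera("scene")[:,:,::-1];crop(im,180,150,280,225,8,"pics/s4.png")
E
```

```text
time: 5.95
tool_pos: [0.4445, -0.0846, 0.0355]
tool_rot: [-1.57, 0.002, -2.991]
contact_force: [-0.2, 1.3, -1.0]
opening: 0.0198
roll deg (first) 0.0 then cm [-3.04  0.16 -0.18] t 5.95
```

View pics/s4.png

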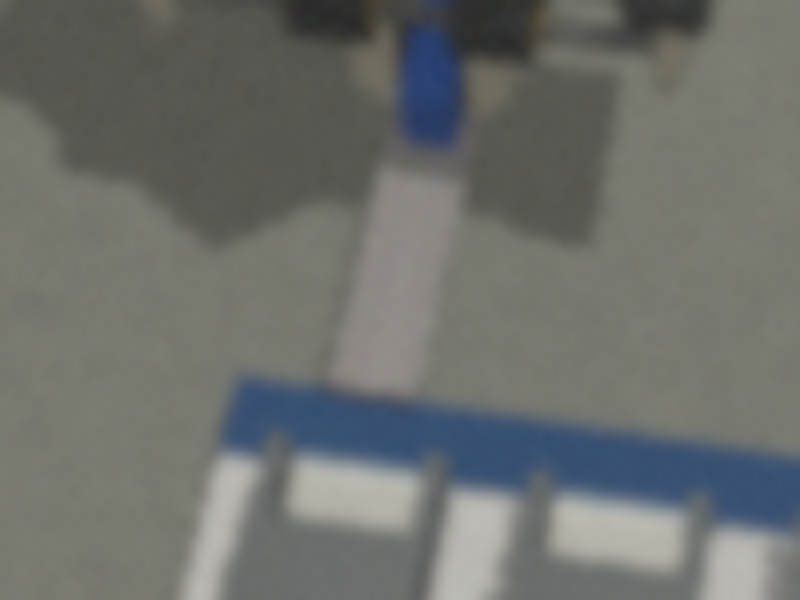

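```bash
python3 -m crank '{"xyz":[[-1,0.1,0],[-1,0,-0.1],[-1,0,0],[-0.5,0,0],[0,0,0],[0,0,0]],"roll":[0,0,0,0,0,0]}';  python3 -m crank '{"xyz":[[-0.5,0,0],[0,0,0]],"roll":[0,0]}';  python3 -m crank '{"xyz":[[-0.4,0,0],[0,0,0]],"roll":[0,0]}';python3 - <<'E'
from h import *
x,y=st(-30-120,-85); go(x,y,.034,.15-np.pi)
im=robot.read_camera("scene")[:,:,::-1];crop(im,180,150,280,225,8,"pics/s5.png")
E
```

```text
time: 6.6
tool_pos: [0.478, -0.0776, 0.0335]
tool_rot: [-1.571, -0.001, -2.99]
contact_force: [0.6, 0.2, -2.0]
opening: 0.0199
time: 6.8
tool_pos: [0.4837, -0.0772, 0.0338]
tool_rot: [-1.57, 0.001, -2.991]
contact_force: [-0.7, 0.5, -1.1]
opening: 0.0198
time: 7.0
tool_pos: [0.4877, -0.0766, 0.0338]
tool_rot: [-1.57, 0.001, -2.991]
contact_force: [0.2, 1.1, -1.9]
opening: 0.0195
roll deg (first) 0.0 then cm [ 1.35 -0.02 -0.03] t 7.0
```

View pics/s5.png

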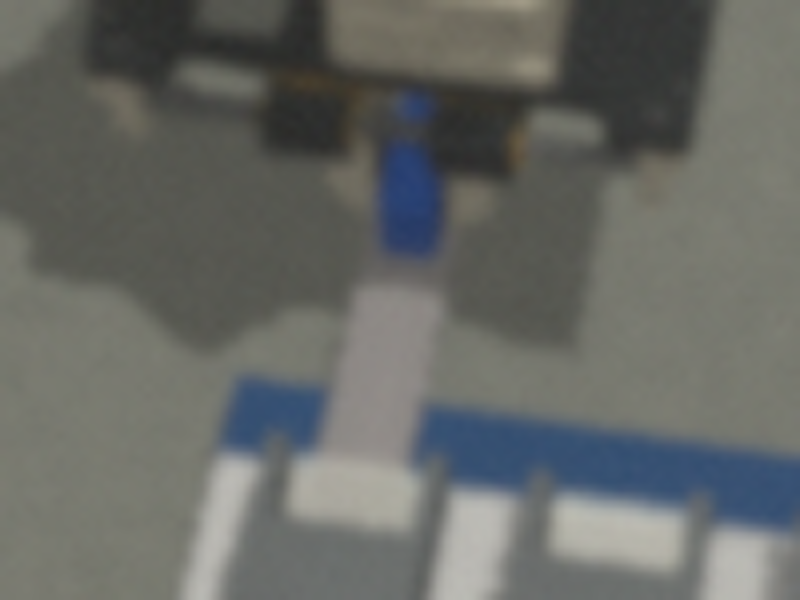

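The blade is entering slot 0, about centred (strip at crop 370,455). I'll feel inward in small steps.

```bash
for i in 1; do python3 -m crank '{"xyz":[[-0.3,0,0],[0,0,0]],"roll":[0,0]}'; python3 -m crank '{"xyz":[[-0.3,0,0],[0,0,0]],"roll":[0,0]}'; python3 -m crank '{"xyz":[[-0.3,0,0],[0,0,0]],"roll":[0,0]}'; done | grep -v -e rot -e open
```

```text
time: 7.25
tool_pos: [0.4903, -0.076, 0.0337]
contact_force: [0.4, 0.6, -2.4]
time: 7.45
tool_pos: [0.493, -0.0755, 0.0335]
contact_force: [0.7, -0.1, -4.6]
time: 7.65
tool_pos: [0.4957, -0.075, 0.0334]
contact_force: [-1.0, -0.2, -4.8]
```

```bash
{ python3 -m crank '{"xyz":[[-0.3,0,0],[0,0,0]],"roll":[0,0]}'; python3 -m crank '{"xyz":[[-0.3,0,0],[0,0,0]],"roll":[0,0]}'; python3 -m crank '{"xyz":[[-0.3,0,0],[0,0,0]],"roll":[0,0]}'; } | grep -v -e rot -e open
```

```text
time: 7.85
tool_pos: [0.4989, -0.0746, 0.0335]
contact_force: [-1.7, -0.1, -4.8]
time: 8.05
tool_pos: [0.5022, -0.0742, 0.0336]
contact_force: [-0.7, -0.4, -5.9]
time: 8.25
tool_pos: [0.5047, -0.0737, 0.0336]
contact_force: [-4.0, -0.7, -4.3]
```

```bash
{ python3 -m crank '{"xyz":[[-0.3,0,0],[0,0,0]],"roll":[0,0]}'; python3 -m crank '{"xyz":[[-0.3,0,0],[0,0,0]],"roll":[0,0]}';  } | grep -v -e rot -e open
```

```text
time: 8.45
tool_pos: [0.5077, -0.0732, 0.0336]
contact_force: [-2.8, -0.8, -3.3]
time: 8.65
tool_pos: [0.5107, -0.0728, 0.0336]
contact_force: [-4.8, -1.1, -4.9]
```

```bash
{ for r in 1; do python3 -m crank '{"xyz":[[-0.3,0,0],[0,0,0]],"roll":[0,0]}'; python3 -m crank '{"xyz":[[-0.4,0,0],[0,0,0]],"roll":[0,0]}'; python3 -m crank '{"xyz":[[-0.4,0,0],[0,0,0]],"roll":[0,0]}'; python3 -m crank '{"xyz":[[-0.4,0,0],[0,0,0]],"roll":[0,0]}'; done; } | grep -v -e rot -e open
python3 - <<'E'
from h import *
im=robot.read_camera("scene")[:,:,::-1];crop(im,180,150,280,225,8,"pics/s6.png")
E
```

```text
time: 8.85
tool_pos: [0.5142, -0.0724, 0.0337]
contact_force: [-1.9, 1.2, -5.1]
time: 9.05
tool_pos: [0.5185, -0.0718, 0.0338]
contact_force: [-0.8, -0.7, -4.9]
time: 9.25
tool_pos: [0.5225, -0.0712, 0.0338]
contact_force: [-1.7, 0.2, -4.9]
time: 9.45
tool_pos: [0.5264, -0.0706, 0.0338]
contact_force: [-0.6, -0.1, -5.4]
```

View pics/s6.png

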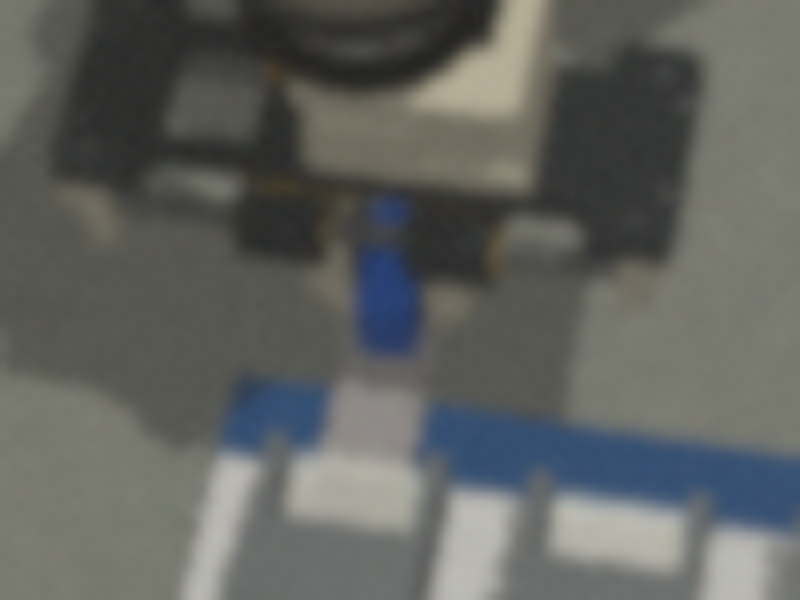

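```bash
{ python3 -m crank '{"xyz":[[-0.3,0,0],[-0.3,0,0]],"roll":[0,0]}'; python3 -m crank '{"xyz":[[-0.2,0,0],[-0.2,0,0]],"roll":[0,0]}'; } | grep -v -e rot -e open
python3 - <<'E'
from h import *
F=[];M=[]
for i in range(8):
    robot.read_camera("scene");s=robot.observe();F.append(s["contact_force"]);M.append(s["torque"])
print(np.mean(F,0),np.std(F,0),np.mean(M,0))
E
```

```text
time: 9.7
tool_pos: [0.5316, -0.0697, 0.0337]
contact_force: [-4.5, -0.8, -3.5]
time: 9.9
tool_pos: [0.5357, -0.0691, 0.0337]
contact_force: [-4.1, -1.0, -3.7]
[-1.31150334 -0.10037168 -4.73993065] [0.98741472 0.3741463  0.55189406] [-0.01556175  0.5574947   0.0308629 ]
```

```bash
{ python3 -m crank '{"xyz":[[0.3,0,0],[0.3,0,0],[0.3,0,0]],"roll":[0,0,0]}';python3 -m crank '{"xyz":[[0.3,0,0]],"roll":[0]}';python3 -m crank '{"xyz":[[0.3,0,0]],"roll":[0]}'; python3 -m crank '{"xyz":[[-0.3,0,0],[-0.3,0,0]],"roll":[0,0]}'; python3 -m crank '{"xyz":[[-0.3,0,0]],"roll":[0]}';python3 -m crank '{"xyz":[[-0.3,0,0]],"roll":[0]}'; python3 -m crank '{"xyz":[[-0.3,0,0]],"roll":[0]}';} | grep -v -e rot -e open
```

```text
time: 10.6
tool_pos: [0.5269, -0.0706, 0.0338]
contact_force: [2.4, 0.7, -6.6]
time: 10.7
tool_pos: [0.5238, -0.071, 0.0338]
contact_force: [2.1, 0.7, -6.8]
time: 10.8
tool_pos: [0.5207, -0.0715, 0.0339]
contact_force: [1.8, 0.1, -5.8]
time: 11.0
tool_pos: [0.5253, -0.0704, 0.0338]
contact_force: [-4.5, -0.9, -0.7]
time: 11.1
tool_pos: [0.5283, -0.07, 0.0337]
contact_force: [-5.7, -0.2, -0.7]
time: 11.2
tool_pos: [0.5313, -0.0695, 0.0337]
contact_force: [-4.7, -0.5, -0.4]
time: 11.3
tool_pos: [0.5343, -0.069, 0.0337]
contact_force: [-5.7, -0.7, -0.4]
```

The drag reverses sign evenly (about +2 N pulling, -5 N pushing), with 3-5 N of down-load, so slot 0 is the firm one. I'll push to the back stop in small steps.

```bash
{ for i in 1; do python3 -m crank '{"xyz":[[-0.2,0,0]],"roll":[0]}';python3 -m crank '{"xyz":[[-0.2,0,0]],"roll":[0]}'; python3 -m crank '{"xyz":[[-0.2,0,0]],"roll":[0]}'; python3 -m crank '{"xyz":[[-0.2,0,0]],"roll":[0]}';done; } | grep -v -e rot -e open
```

```text
time: 11.4
tool_pos: [0.5365, -0.0687, 0.0337]
contact_force: [-4.7, -0.8, -1.3]
time: 11.5
tool_pos: [0.5388, -0.0685, 0.0336]
contact_force: [-5.5, -0.7, -1.4]
time: 11.6
tool_pos: [0.5388, -0.0682, 0.0333]
contact_force: [-17.6, -3.1, 4.1]
time: 11.7
tool_pos: [0.5388, -0.0679, 0.033]
contact_force: [-21.2, -5.0, 6.4]
```

Hit the back stop (force step to 18-21 N at the expected depth). Ease the push, lower to the floor, then release.

```bash
{ python3 -m crank '{"xyz":[[0.25,0,0],[0,0.1,0],[0,0.1,0],[0,0,0]],"roll":[0,0,0,0]}'; python3 -m crank '{"xyz":[[0,0.1,0],[0,0,0]],"roll":[0,0]}'; python3 -m crank '{"xyz":[[0,0,0],[0,0,0],[0,0,0]],"roll":[0,0,0]}' 0.4; }
python3 - <<'E'
from h import *
im=robot.read_camera("scene")[:,:,::-1];crop(im,180,150,280,225,8,"pics/s7.png")
E
```

```text
time: 12.1
tool_pos: [0.5386, -0.0682, 0.0315]
tool_rot: [-1.572, -0.005, -2.991]
contact_force: [-11.7, -2.0, 3.0]
opening: 0.02
time: 12.3
tool_pos: [0.5386, -0.0682, 0.0307]
tool_rot: [-1.572, -0.005, -2.991]
contact_force: [-12.0, -1.3, 4.8]
opening: 0.0198
time: 12.6
tool_pos: [0.5423, -0.0685, 0.0313]
tool_rot: [-1.57, 0.003, -2.991]
contact_force: [-0.4, 0.2, -0.6]
opening: 0.0271
```

View pics/s7.png

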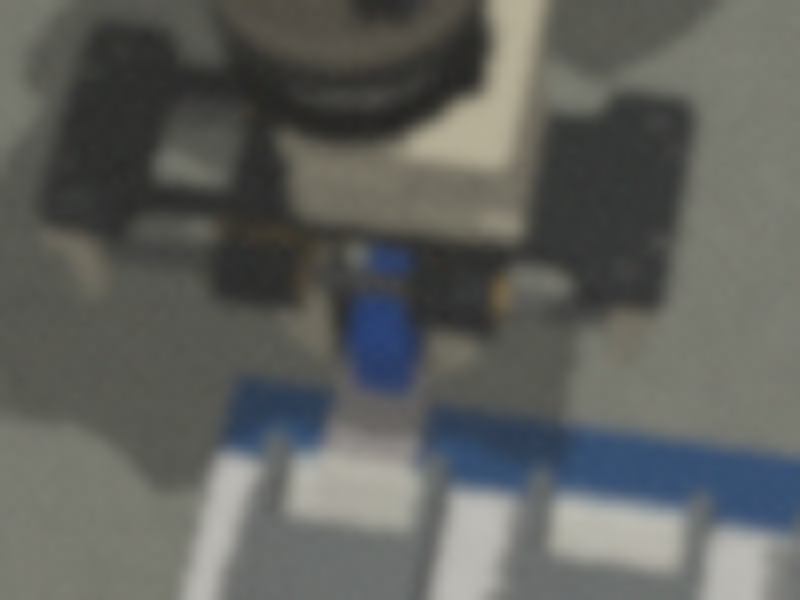

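```bash
python3 -m crank '{"xyz":[[0,0,0],[0,0,0],[0,0,0],[0,0,0],[0,-0.5,0],[0,-2,0],[0,-4,0],[0,-4,0],[0,-4,0],[0,0,0]],"roll":[0,0,0,0,0,0,0,0,0,0]}' 0;  python3 - <<'E'
from h import *
im=robot.read_camera("scene")[:,:,::-1];crop(im,180,150,340,270,5,"pics/s8.png")
cv2.imwrite("pics/s8full.png",im)
E
```

```text
time: 13.65
tool_pos: [0.544, -0.069, 0.1819]
tool_rot: [-1.566, 0.011, -2.991]
contact_force: [1.0, 0.3, -0.4]
opening: 0.0456
```

View pics/s8.png

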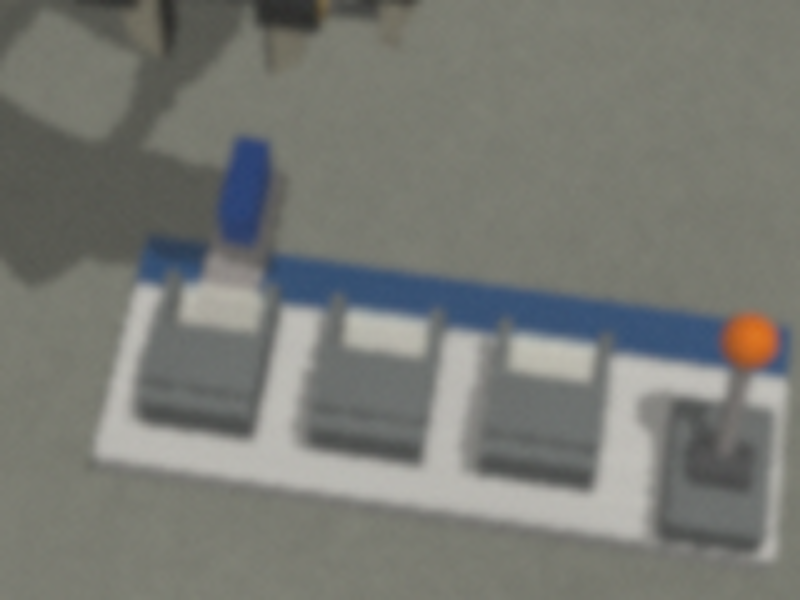

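The blade stays put, flat in slot 0 with its grip at crop (245,190), and the lever ball is at (750,342). I'll check how far home the blade is and plan the lever push.

Run:
```python
from h import *
c,s_=np.cos(Y),np.sin(Y)
inv=lambda p:np.array([c*(p[0]-B[0])+s_*(p[1]-B[1]),-s_*(p[0]-B[0])+c*(p[1]-B[1])])*1000
S=lambda x,y:(180+x/5-.4,150+y/5-.4)
P=[plane("scene",*S(*q),.06) for q in((235,140),(270,142),(221,208),(255,215))]
for p in P: print(inv(p).round(1))
print("mean",inv(np.mean(P,0)),"expected -85,-85")
for u in((-30,172),(-8,172),(0,172),(68,172)):print(u,st(*u))
# push start
x,y=st(-60,172); go(x,y,.18,.15-np.pi/2); go(x,y,.18,.15-np.pi)
```

```text
[-105.9  -94. ]
[-107.6  -75.7]
[-64.1 -93. ]
[-62.8 -75. ]
mean [-85.0802051  -84.42254029] expected -85,-85
(-30, 172) [0.55453351 0.19378548]
(-8, 172) [0.57628647 0.19707312]
(0, 172) [0.58419664 0.19826863]
(68, 172) [0.65143307 0.20843042]
roll deg (first) -90.0 then cm [-25.77   0.05   2.11] t 13.7
roll deg (first) 0.0 then cm [ -2.11  -0.17 -25.77] t 13.7
```

```bash
python3 -m crank '{"xyz":[[-0.3,0,-4.3],[-0.3,0,-4.3],[-0.3,0,-4.3],[-0.4,0,-4.3],[-0.4,0,-4.3],[-0.4,0,-4.3],[0,3,0],[0,3,0],[0,2,0],[0,0,0],[0,0,0]],"roll":[0,0,0,0,0,0,0,0,0,0,0]}' 1;  python3 - <<'E'
from h import *
x,y=st(-23,172); go(x,y,.10,.15-np.pi)
im=robot.read_camera("scene")[:,:,::-1];crop(im,250,150,410,270,5,"pics/s9.png")
x,y=st(47,172); go(x,y,.10,.15-np.pi)
E
```

```text
time: 14.8
tool_pos: [0.5227, 0.1898, 0.0952]
tool_rot: [-1.571, -0.002, -2.991]
contact_force: [-0.6, -0.3, 0.3]
opening: 0.0007
roll deg (first) 0.0 then cm [-3.91 -0.49  0.08] t 14.8
roll deg (first) 0.0 then cm [-10.84  -0.39   0.08] t 14.85
```

View pics/s9.png

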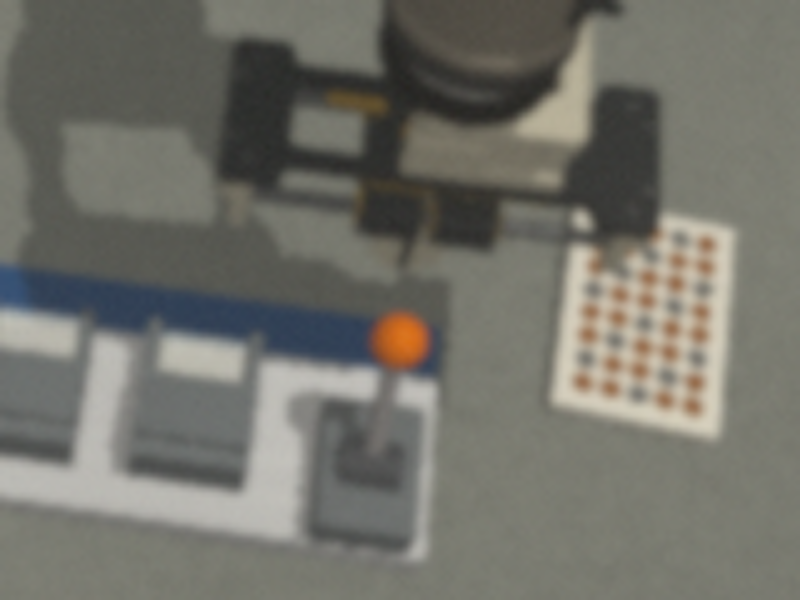

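The closed fingers at crop (405,250) line up with the ball at (400,340). Push.

```bash
python3 -m crank '{"xyz":[[-1,-0.5,0],[-1,0,0],[-1,0,0],[-1,0,0],[-1,0,0],[-1,0,0],[-1,0,0],[-1,0,0],[-1,0,0],[-0.5,0,0],[-0.5,0,0]],"roll":[0,0,0,0,0,0,0,0,0,0,0]}'; python3 -m crank '{"xyz":[[-0.4,0,0],[0,0,0]],"roll":[0,0]}'; python3 -m crank '{"xyz":[[-0.4,0,0],[0,0,0]],"roll":[0,0]}'
```

```text
time: 15.95
tool_pos: [0.6221, 0.2049, 0.1004]
tool_rot: [-1.571, -0.001, -2.991]
contact_force: [-1.3, -0.4, -0.3]
opening: 0.0005
time: 16.15
tool_pos: [0.6263, 0.2056, 0.1006]
tool_rot: [-1.571, 0.0, -2.991]
contact_force: [-0.1, 0.5, -0.1]
opening: 0.0002
time: 16.35
tool_pos: [0.6275, 0.2059, 0.1005]
tool_rot: [-1.57, -0.006, -2.991]
contact_force: [-8.9, -1.4, 3.5]
opening: 0.0007
```

End stop felt (9 N). I'll back off and check.

```bash
python3 -m crank '{"xyz":[[2,0,0],[4,0,0],[4,0,0],[4,0,0],[3,-3,0],[2,-3,0],[0,0,0],[0,0,0]],"roll":[0,0,0,0,0,0,0,0]}';  python3 - <<'E'
from h import *
im={n:robot.read_camera(n)[:,:,::-1] for n in("scene","top")}
crop(im["scene"],180,150,340,270,5,"pics/s10.png"); cv2.imwrite("pics/s10f.png",im["scene"])
cs={}
for n in im:
    m=cv2.inRange(cv2.cvtColor(im[n].copy(),cv2.COLOR_BGR2HSV),(3,160,120),(16,255,255));k,l,q,ce=cv2.connectedComponentsWithStats(m)
    cs[n]=[(ce[i].round(1).tolist(),int(q[i,4])) for i in range(1,k) if q[i,4]>25]
print(cs)
c,s_=np.cos(Y),np.sin(Y)
if cs["top"] and cs["scene"]: p,e=tri(cs["scene"][0][0],cs["top"][0][0])
else: p,e=plane("scene",*cs["scene"][0][0],.114),None
d=p[:2]-B; print(p,e,"stand",c*d[0]+s_*d[1],-s_*d[0]+c*d[1])
E
```

```text
time: 17.15
tool_pos: [0.4427, 0.1779, 0.1618]
tool_rot: [-1.571, 0.003, -2.991]
contact_force: [1.0, -0.8, -1.0]
opening: -0.0
{'scene': [([326.9, 245.5], 80)], 'top': [([170.0, 158.9], 70)]}
[0.65181919 0.20860686 0.11504087] 0.0027894429821133963 stand 0.06840815117438445 0.1721167584788869
```

View pics/s10.png

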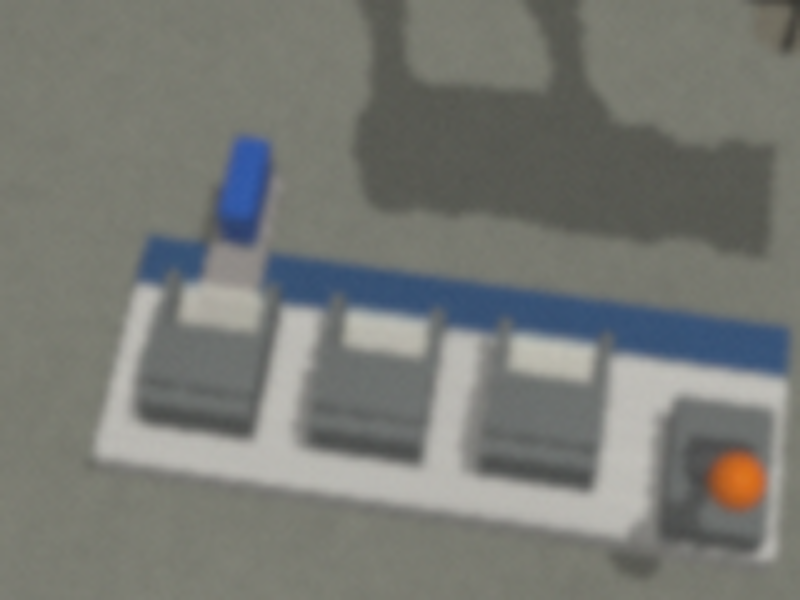

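View pics/s10f.png

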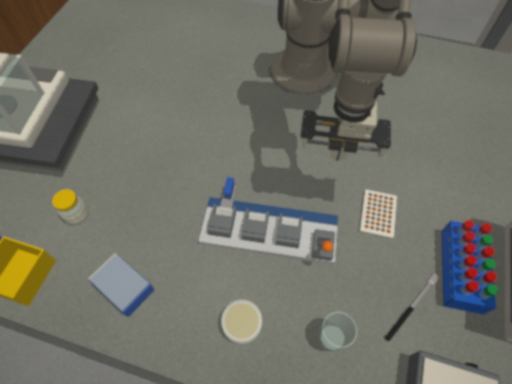

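The lever ball is at (327,245) in the full view, 68 mm along stand x, which is its end of travel. The blade is still in slot 0 and the bystanders sit at the same pixels as before. Handing in.

```bash
python3 -c "
from cell import robot
print(robot.hand_in())"
```

```text
the job is handed in; nothing more can be done
None
```

I left the blade fully home in slot 0 (the -y end), let go of it, then threw the locking lever to the far side and handed the job in at about 17 s. `hand_in` reports no verdict.

- **Firm slot:** slot 0 was the first slot I tried. The blade pushed in with about 4–5 N of drag, and pulling it back a little took about 2 N. The plate added roughly 3–4 N of down-load past the ridge. I read that as firm, so I did not try slots 1 and 2.
- **Blade home:** the force jumped to about 20 N at the expected depth, which I took as the back stop. After release the grip measured (-85, -84) mm in the stand frame, against (-85, -85) mm expected for a blade against the stop. The blade looked flat, in line and unchanged in the last picture.
- **Lever:** I felt a 9 N end stop. The ball then measured at stand x = 68 mm, y = 172 mm, z = 115 mm, which matches the far end given (x = 68, y = 172, about 112 mm high). The two camera rays missed each other by 2.8 mm there.
- **Bystanders and arm:** the bystanders are at the same place in the pictures as at the start, judged by eye. The arm is clear of everything.
- **Uneven readings:** while I was stepping in and stopping between steps, the drag read only 0.6–5 N and was uneven. The readings taken while moving steadily were even, and I relied on those.

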